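# Right the toppled bottle and lock it in its holder

### The job

The square green bottle has toppled on the jeweller's bench. Stand it upright, cap up, in the empty bay of the bottle holder next to the amber bottle, setting it down rather than dropping it, and let go of it; then press the holder's red sprung lever down until its detent holds it down, which slides the red clamp pad up to the bottle. Leave the other things on the bench standing or lying where they are.

Things in the scene. Friction and masses are not known exactly. Their poses are not given: they have to be found in the camera images.
- mat: Dark rubber bench mat, 300 x 300 x 3 mm, fixed, on which the green bottle lies. Origin under its centre.
- bottle: Green square bottle, white labels, round white cap, 140 mm tall. Origin on its axis 60 mm above its foot; z runs from foot to cap. Body 50 x 50 mm from z = -60 to +35 mm, shoulder to +47, neck 26 mm diameter to +56, cap 34 mm diameter to +80 mm. 0.15 to 0.31 kg. Starts lying on a flat side on the mat, cap pointing anywhere from roughly towards the robot to its right.
- bay (a point): Centre of the floor of the holder's empty bay; axes are the holder's: x to its back, y to its left, z up. Bay from x = -31 to +31 mm: back wall 30 mm high above the floor, front lip 5 mm high; left wall 30 mm high, inner face at y = +29 mm. On the right only the sliding clamp pad closes it: its face is at y = -57 mm when open, -30 mm when clamped.
- holder: Fixed aluminium base plate, 150 x 310 mm and 12 mm thick, turned up to 17 degrees. Origin on the bench under the centre of the empty bay, x to its back, y to its left. The amber bottle stands in its other bay, centred at x = +10, y = +91 mm; the lever is on the right at y = -132 mm, its housing at the back.
- lever (a joint): Sprung lever of the holder, rad: 0 fully raised (rest, sloping up 0.6 rad), 0.6 fully down. Springs back up if let go below about 0.5; beyond it a detent pulls it to 0.6 and holds it. Needs about 10 N at the pad.
- lever_pad (a point): Centre of the top face of the lever's red press pad (36 x 30 x 10 mm), moving with the lever; axes the holder's when raised. In the bay's frame the hinge axis (along y) is at x = +50, y = -132, z = +33 mm and the pad centre lies 125 mm from it towards -x; raised, the pad's top is at about x = -50, z = +108 mm; down, x = -75, z = +38 mm. The bar is 16 mm wide.
- clamp_pad (a point): Centre of the inner face of the red clamp pad (50 x 10 x 26 mm) that the lever slides 27 mm in the holder's +y towards the bay.
- amber: Amber round bottle, 50 mm diameter, 115 mm tall, standing in the holder's other bay. Origin at the centre of its underside. Leave it.
- jar: Glass jar with blue lid, 60 mm diameter, 85 mm tall, on the mat. Origin at the centre of its underside. Leave it.
- dish: White ceramic dish, 70 mm diameter, 30 mm tall, on the mat. Origin at the centre of its underside. Leave it.
- pliers: Blue-handled pliers, 135 mm long, 58 mm wide, 15 mm high, lying along its x axis on the mat. Origin under the middle. Leave it.
- ring_clamp: Wooden ring clamp, 110 x 26 x 22 mm, lying along its x axis on the mat. Origin under the middle. Leave it.
- brush_cup: Dark metal cup, 80 mm diameter, 90 mm tall, with brushes up to 185 mm high. Origin at the centre of its underside. Leave it.
- tub: White tub with red lid, 76 mm diameter, 80 mm tall. Origin at the centre of its underside. Leave it.
Mind the look-alikes: they are no part of the job. What is shaped like the tub but yellow is not meant.

How it is judged:
On the way, in this order (a step that is already met when the one before it is completed fails the run):
1. the green bottle stands upright in the empty bay, released, while the lever is still up (angle between bottle's own z axis and vertical below 0.08 rad and z of bottle in the frame of bay between 0.054 and 0.066 m and x of bottle in the frame of bay between -0.01 and 0.01 m and y of bottle in the frame of bay between -0.032 and 0.01 m and linear speed of bottle below 0.03 m/s and contact force between the fingers and bottle below 0.05 N and value of joint lever below 0.2 rad), for 0.2 s.
2. the lever is down and held (value of joint lever above 0.54 rad), for 0.2 s.
At the end, for the whole second after the job is handed in: Green bottle upright (0.08 rad), still, on the bay floor (height within 6 mm), within 10 mm of the bay centre in x and y; lever past 0.54 rad, held by its detent; every other thing within 30 mm of its start, the standing ones upright (0.2 rad) (angle between bottle's own z axis and vertical below 0.08 rad and z of bottle in the frame of bay between 0.054 and 0.066 m and x of bottle in the frame of bay between -0.01 and 0.01 m and y of bottle in the frame of bay between -0.01 and 0.01 m and linear speed of bottle below 0.03 m/s and value of joint lever above 0.54 rad and distance of each of amber, jar, dish, pliers, ring_clamp, brush_cup, tub from where it was at the start of the episode below 0.03 m and angle between each of amber, jar, brush_cup, tub, dish's own z axis and vertical below 0.2 rad); the robot touches nothing.
It fails at once if the green bottle is dropped (in the air, untouched, more than 20 mm up) (contact force between the fingers and bottle below 0.01 N and contact force between bottle and anything else below 0.01 N and height (world z) of bottle above 0.095 m).
It fails at once if another thing is pushed more than 40 mm away (distance of any of amber, jar, dish, pliers, ring_clamp, brush_cup, tub from where it was at the start of the episode above 0.04 m).
It fails at once if a standing thing is knocked over (angle between any of amber, jar, brush_cup, tub, dish's own z axis and vertical above 0.4 rad).
It also fails if it takes over 59 s, if anything falls off the work surface, if the arm or the gripper's body presses on something with over 40 N, if the wrist force passes 120 N, or if a joint passes its speed limit or range.

### The arm

A 6-joint arm with a two-finger parallel gripper is mounted at the origin on the work surface. World frame = base frame: x ahead of the robot, y to its left, z up, the work surface at z = 0. Lengths are in m, angles in rad, forces in N, time in s.
With the tool pointing down it reaches from about 0.275 to 1 m from the base axis. Payload 8.4 kg.
Tool frame: the origin (TCP) lies midway between the tips of the shut fingers; the grasp point (between the pads) lies manip.hold_point_z behind it (manip.hold_point_z is the distance from the TCP to the grasp point, in m); z points along the fingers, y is the line along which they close (so a half turn about z gives the same grasp; the last joint's range is limited). The gripper opens to 85 mm and grips with 20 to 120 N. Pads are 22 mm wide; open, the fingers measure 114 mm over their backs; the gripper's body (76 mm by 85 mm) begins 54 mm behind the grasp point. The pads swing forward as they close: fully open they stand 13 mm farther back than shut.
Start: joints at [-1.185, 0.353, 1.633, -0, 1.155, -0.002], TCP at [0.236, -0.579, 0.231] pointing down, gripper open.
Joint ranges: [-2.63, 2.63], [-0.92, 2.1], [0.06, 2.66], [-1.3, 4.44], [0, 2.69], [-3.02, 3.02]. Speed limits (rad/s): [2.22, 2.22, 2.79, 3.14, 3.14, 3.14].

### API

Orientations are given as a rotation vector (axis times angle).
In Python, from bench import readout, optics, workorder, manip gives the robot as it stands.
- The arm moves only by the tool arm_command, never from a script. Its argument "plan" is text: rows parted by semicolons, each of 6 numbers parted by spaces: the shift along the tool's x, y, z each as a share of 100 cm, from -1 to 1, then the turn, a rotation vector about the tool's x, y, z each as a share of 60 degrees, from -1 to 1. In form: tx ty tz rx ry rz; .... A call has 1 to 20 rows; each row is the pose to reach, as a shift and turn from the pose commanded when the call began, along the tool's axes at that moment; what a row does not reach only later rows make up. A row lasts 1/8 s, in which the tool goes at most 62.5 mm and 10.7 degrees, less where a joint would pass 70% of its speed; a pose out of reach is approached as far as the arm can. A call with a number of a shift or a turn outside -1 to 1 is refused whole. A call with a gripper value outside its range is refused whole. "hand" is the closure, from -1 (fully open) to 1 (shut), set as the call begins (left out, the last holds). The fingers move at their own pace and stop on an object; the grip force is fixed at half the most. Time passes only in rows, so rows that repeat a pose let the fingers close. It gives the time, the measured TCP pose, the force, the opening and the grip force at its end, in the units of the state.
- readout.observe(): the state, without advancing time (a new reading comes with each control period).
- optics.camera(name): name is "scene" or "top" or "wrist"; returns a dict with "color" (384x512x3 uint8, red, green, blue), "range_z" (384x512 float32, m along the optical axis (not along the pixel's ray), 0 where there is no reading), "mtx" (3x3 intrinsics, pixels), "cam_to_world" (4x4, takes a point from camera to world coordinates); the wrist camera has in their place "hand_eye" (4x4, takes a point from camera to tool coordinates, whose origin is the TCP and whose axes are the flange's). Camera axes: x right, y up, looking along -z (the intrinsics and any distortion apply to the point x, -y, -z); pixel columns grow to the right and rows downward; lengths in m; the calibration is good to about 2 mm. The wrist camera is an equidistant fisheye: a pixel r from the principal point sees the ray r / f radians off the axis. A picture is of the moment at which its call begins: read the wrist's pose just before it.
- workorder.hand_in(): hands the job in; it is judged then, once.
The state is a dict: "t": time; "joint_pos": joint angles; "qd": joint speeds; "effort": joint torques, N m; "ee_pos": TCP position; "tcp_rot": TCP orientation; "ft_force": force on the tool from outside, world axes, zero at the start; "wrist_torque": the same for the moment, N m; "grip_width": finger opening in m; "gripper_force": force on a finger pad.
Only numpy, scipy, OpenCV 4.12 (cv2) and the standard library are available. Lean on these libraries where they do the work, as an engineer would, in place of code of your own. Each camera call takes 0.05 s, during which the arm holds its last target. There are 200 camera calls.

## Working session

There is one attempt and no reset: what is moved stays moved. The work goes in short steps, Python scripts to look and compute and a tool call to move; the robot and the scene stay as the last step left them, time stands still between calls to the robot, and variables do not carry over. Pictures are saved under pics/ and viewed, at most 10 in all, crops included, and the job is handed in when it is done.

Besides the shell and the picture viewer there is one more tool, called by a JSON object that holds its "api" and its "payload". arm_command: Moves the arm, as the interface text tells. Its arguments: {"type":"object","properties":{"plan":{"type":"string"},"hand":{"type":"number"}},"required":["plan"]}

```bash
mkdir -p pics; ls; cat > h.py <<'E'
import numpy as np, cv2
from bench import readout, optics, workorder, manip
def cam(n):
    c=optics.camera(n); np.savez('%s.npz'%n,**c); return c
def cloud(c):
    K=c['mtx'];z=c['range_z'];v,u=np.mgrid[:384,:512]
    P=np.stack([(u-K[0,2])/K[0,0]*z,-(v-K[1,2])/K[1,1]*z,-z],-1)
    T=c['cam_to_world'];return P@T[:3,:3].T+T[:3,3]
E
python3 - <<'E'
from h import *
print(readout.observe());print(manip.hold_point_z,[a for a in dir(manip) if a[0]!='_'])
a=cam('scene');b=cam('top')
print({k:v.shape if hasattr(v,'shape') else v for k,v in b.items()})
cv2.imwrite('pics/a.png',a['color'][...,::-1]);cv2.imwrite('pics/b.png',cv2.resize(b['color'][...,::-1],(800,600)))
E
```

```text
pics
{'t': 0.0, 'joint_pos': array([-1.18540479e+00,  3.53661297e-01,  1.63417033e+00, -2.57691727e-05,
        1.15517620e+00, -2.37880386e-03]), 'qd': array([-0.00100713,  0.00068562,  0.00018146,  0.00014555,  0.00033824,
        0.00025349]), 'effort': array([ 3.76787328e-03, -6.05249047e+01, -3.42072415e+01, -2.56585452e-05,
        9.27085639e-03, -4.76772959e-05]), 'ee_pos': array([ 0.23614868, -0.57814008,  0.23053797]), 'tcp_rot': array([-3.08136682e+00, -6.05048413e-01,  4.59252900e-04]), 'ft_force': array([-0.34377951,  0.05871204, -0.1479027 ]), 'wrist_torque': array([ 0.05587735, -0.01103583, -0.04653997]), 'gripper_force': 0.0, 'grip_width': 0.08552084958584238}
0.0187 ['Unreachable', 'hold_point_z']
{'color': (384, 512, 3), 'range_z': (384, 512), 'mtx': (3, 3), 'cam_to_world': (4, 4)}
```

View pics/a.png

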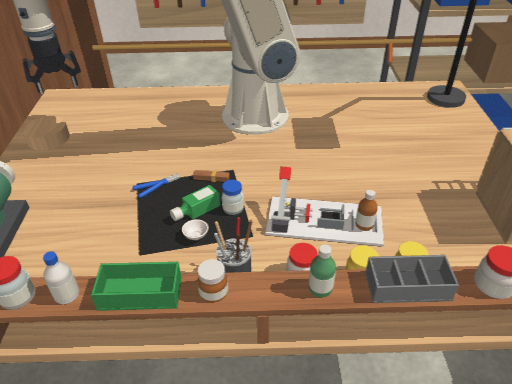

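View pics/b.png

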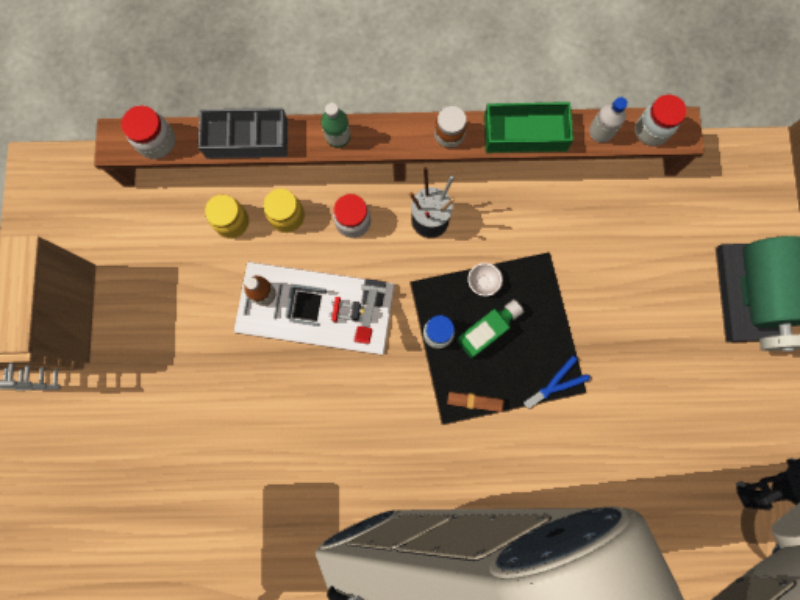

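The top view (800x600 scale) shows two green bottles. One lies on the mat at (490,330), square with a white label and its cap towards (515,310). The other stands on the shelf at (335,125), round, so it is a look-alike. The lying square bottle fits the description. The holder is at (315,308), with the empty bay at (306,305), the lever pad at (363,335) and the amber bottle at (257,290). I'll confirm with one crop and measure.

```bash
python3 - <<'E'
from h import *
b=np.load('top.npz');P=cloud(b);C=b['color'];hsv=cv2.cvtColor(C,cv2.COLOR_RGB2HSV)
print(b['mtx'],b['cam_to_world'])
# crops
c1=cv2.resize(C[150:280,140:390][...,::-1],(800,416),interpolation=cv2.INTER_CUBIC)
cv2.imwrite('pics/c.png',c1)
H,S,V=cv2.split(hsv)
X=P[...,0];Y=P[...,1];Z=P[...,2]
v,u=np.mgrid[:384,:512]
reg=(v>185)&(v<235)&(u>285)&(u<345)&(Z>0.012)
pts=P[reg];print('bottle region',len(pts),pts.min(0),pts.max(0))
g=reg&(H>45)&(H<90)&(S>90); q=P[g]; top=q[q[:,2]>0.045];print('green',len(q),len(top),np.median(top[:,2]),cv2.minAreaRect((top[:,:2]*1000).astype(np.float32)))
top=pts[(pts[:,2]>0.047)&(pts[:,2]<.06)];print('alltop',len(top),cv2.minAreaRect((top[:,:2]*1000).astype(np.float32)))
w=reg&(S<60)&(V>120);q=P[w&(u>315)];print('cap',len(q),q.mean(0),q.max(0))
# holder plate
pl=(v>165)&(v<230)&(u>148)&(u<254)&(Z>0.008)&(Z<0.016);q=P[pl];print('plate',len(q),np.median(q[:,2]),cv2.minAreaRect((q[:,:2]*1000).astype(np.float32)))
r=((H<6)|(H>174))&(S>150)&(V>100)&(u>205)&(u<250)&(v>180)&(v<225);
n,l,st,ce=cv2.connectedComponentsWithStats(r.astype(np.uint8))
for i in range(1,n):
  if st[i,4]>15: print('red',ce[i],st[i,4],np.median(P[l==i],0))
for nm,(uu,vv) in dict(jar=(281,212),dish=(311,180),cup=(276,137),amber=(164,185),tub=(224,135)).items(): print(nm,P[vv,uu])
E
```

```text
[[415.53281      0.         257.70655394]
 [  0.         415.53281    191.31852454]
 [  0.           0.           1.        ]] [[-2.03895133e-02  9.83537307e-01 -1.79551203e-01  3.41524675e-01]
 [-9.99789259e-01 -2.04870393e-02  1.31131918e-03  4.98954826e-04]
 [-2.38874121e-03  1.79540101e-01  9.83747755e-01  1.32377595e+00]
 [ 0.00000000e+00  0.00000000e+00  0.00000000e+00  1.00000000e+00]]
bottle region 755 [ 0.34152467 -0.24017025  0.01213781] [5.94799098e-01 4.98954826e-04 1.32377595e+00]
green 376 306 0.05153185182232367 ((449.97430419921875, -92.38457489013672), (51.71627426147461, 280.8559875488281), 38.98757553100586)
alltop 492 ((506.8338928222656, -164.5467529296875), (63.14581298828125, 161.10142517089844), 26.526906967163086)
cap 76 [ 0.55372594 -0.22053462  0.04116792] [ 0.59048337 -0.17901884  0.05442648]
plate 2839 0.011645713199781582 ((566.8948974609375, 181.86788940429688), (309.0696105957031, 190.8474578857422), 80.685302734375)
red [214.76086957 197.36956522] 46 [0.55721684 0.13311575 0.03980631]
red [232.16483516 213.76923077] 91 [0.49551146 0.07512024 0.12126473]
jar [ 0.5026535  -0.06962075  0.08806062]
dish [ 0.6157359  -0.17460691  0.0058429 ]
cup [ 0.73631534 -0.06118809  0.08964977]
amber [0.58808326 0.27768691 0.10961341]
tub [0.74991075 0.10049787 0.07823287]
```

View pics/c.png

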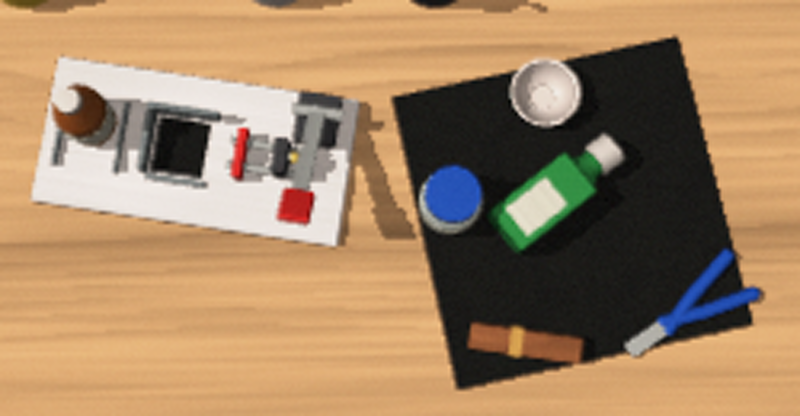

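The crop confirms it: square green body at (545,200) with a white label and its white cap at (608,153), lying on the mat. The jar is near its foot. Next I'll fit the holder and bottle precisely from both cameras.

```bash
cat >> h.py <<'E'
def proj(c,P):
    T=np.linalg.inv(c['cam_to_world']);p=np.asarray(P)@T[:3,:3].T+T[:3,3];K=c['mtx']
    return np.stack([K[0,2]+K[0,0]*p[:,0]/-p[:,2],K[1,2]-K[1,1]*p[:,1]/-p[:,2]],-1)
def toplane(c,uv,z):
    uv=np.atleast_2d(uv).astype(float);K=c['mtx'];T=c['cam_to_world']
    d=np.stack([(uv[:,0]-K[0,2])/K[0,0],-(uv[:,1]-K[1,2])/K[1,1],-np.ones(len(uv))],-1)@T[:3,:3].T
    s=(z-T[2,3])/d[:,2];return T[:3,3]+d*s[:,None]
E
python3 - <<'E'
from h import *
b=np.load('top.npz');P=cloud(b);C=b['color'];H,S,V=cv2.split(cv2.cvtColor(C,cv2.COLOR_RGB2HSV));Z=P[...,2];v,u=np.mgrid[:384,:512];ok=b['range_z']>0
R=lambda q:cv2.minAreaRect((q[:,:2]*1000).astype(np.float32))
g=ok&(v>185)&(v<235)&(u>290)&(u<345)&(Z>0.047)&(Z<.06)
n,l,st,ce=cv2.connectedComponentsWithStats(g.astype(np.uint8));i=1+st[1:,4].argmax();g=l==i
q=P[g];body=q[(q[:,2]>.0475)];print('z',np.median(q[:,2]),R(q))
gg=g&(H>45)&(H<90)&(S>90);print('green top',gg.sum(),R(P[gg]))
# cap centre
w=ok&(v>185)&(v<215)&(u>320)&(u<340)&(S<60)&(V>110)&(Z>.02);print('cap',P[w].mean(0),P[w].min(0),P[w].max(0))
# plate outline: corners from silhouette of white, projected onto z=.012
cr=np.array([(60,57),(357,102),(338,245),(33,202)])/3.2+[140,150]
print('corners',toplane(b,cr,.012)[:,:2].round(4).tolist())
m=ok&(u>145)&(u<256)&(v>160)&(v<232)&(S<40)&(V>150)&(Z<.018)&(Z>.006)
n,l,st,ce=cv2.connectedComponentsWithStats(m.astype(np.uint8));q=P[l>0];print('plate',len(q),R(q),np.median(q[:,2]))
# bay floor dark
f=ok&(u>187)&(u<206)&(v>187)&(v<206)&(V<60);print('bayfloor',f.sum(),P[f].mean(0),R(P[f]),np.median(Z[f]),Z[v==196][182:212].round(3))
a=ok&(u>155)&(u<176)&(v>172)&(v<196)&(Z>.1);print('ambercap',P[a].mean(0),P[a][:,2].max(),a.sum())
E
```

```text
z 0.052006182877217366 ((504.87738037109375, -159.7289276123047), (49.71074676513672, 96.9177474975586), 36.73268127441406)
green top 291 ((504.87738037109375, -159.7289276123047), (49.71074676513672, 96.9177474975586), 36.73268127441406)
cap [ 0.55284427 -0.22270607  0.04124751] [ 0.53740339 -0.23758453  0.0306966 ] [ 0.56932666 -0.2069129   0.0512169 ]
corners [[0.6651, 0.3182], [0.6123, 0.0179], [0.4685, 0.0392], [0.5176, 0.3417]]
plate 2594 ((567.8218994140625, 181.42636108398438), (308.1481628417969, 148.7950439453125), 80.1981201171875) 0.011489820992687139
bayfloor 241 [0.57129241 0.19657813 0.01215841] ((571.1611938476562, 197.05859375), (49.159523010253906, 52.17438507080078), 81.39103698730469) 0.012241984525978022 [0.01  0.041 0.039 0.036 0.024 0.008 0.014 0.019 0.011 0.011 0.011 0.021
 0.012 0.014 0.012 0.016 0.008 0.011 0.008 0.011 0.007 0.015 0.014 0.017
 0.011 0.018 0.008 0.016 0.01  0.011]
ambercap [0.59479769 0.28334437 0.11970617] 0.1291715887211553 78
```

```bash
cat >> h.py <<'E'
from scipy.spatial.transform import Rotation as Ro
psi=np.deg2rad(-9.8);EX=np.array([np.cos(psi),np.sin(psi),0]);EY=np.array([-EX[1],EX[0],0]);UP=np.array([0,0,1.])
BAY=np.array([.569,.196,.012])
a=np.deg2rad(-53.2);CAP=np.array([np.cos(a),np.sin(a),0]);ORG=np.array([.5124,-.1698,.028])
TH=np.deg2rad(35);HZ=.0187
def Rpick(s=1,th=TH):
    z=-UP*np.cos(th)-CAP*np.sin(th);y=s*np.cross(UP,CAP);return Ro.from_matrix(np.c_[np.cross(y,z),y,z])
def Rplace(s=1,th=TH,yaw=0):
    ex=Ro.from_rotvec([0,0,yaw]).apply(EX);z=ex*np.cos(th)-UP*np.sin(th);y=s*np.cross(UP,ex);return Ro.from_matrix(np.c_[np.cross(y,z),y,z])
def rel(pos,R,base=None):
    # shift (m) and turn (share of 60deg) in tool axes from present pose (or base)
    s=readout.observe();p,r=(s['ee_pos'],Ro.from_rotvec(s['tcp_rot'])) if base is None else base
    print('shift',r.inv().apply(np.asarray(pos)-p).round(4),'turn',((r.inv()*R).as_rotvec()/(np.pi/3)).round(4))
E
python3 - <<'E'
from h import *
s=readout.observe();r=Ro.from_rotvec(s['tcp_rot']);print(r.as_matrix().round(3))
for sg in (1,-1):
  for n,f in(('pick',Rpick),('place',Rplace)): print(sg,n,np.rad2deg((r.inv()*f(sg)).as_rotvec()).round(1), f(sg).as_matrix().round(2).tolist())
  print(np.rad2deg((Rpick(sg).inv()*Rplace(sg)).as_rotvec()))
sg=1
print(np.rad2deg(r.as_euler('ZYX')))
G=BAY+[0,0,.082]-.13*EX+[0,0,.12]
for sg in(1,-1): rel(G+HZ*Rplace(sg).as_matrix()[:,2],Rplace(sg))
E
```

```text
[[ 0.926  0.378 -0.   ]
 [ 0.378 -0.926  0.001]
 [-0.    -0.001 -1.   ]]
1 pick [  31.8   24.5 -100.9] [[-0.49, 0.8, -0.34], [0.66, 0.6, 0.46], [0.57, 0.0, -0.82]]
1 place [ -69.5  -20.  -133.4] [[-0.57, 0.17, 0.81], [0.1, 0.99, -0.14], [-0.82, 0.0, -0.57]]
[ -8.3341077  -85.28       -47.26507349]
-1 pick [ 22.9 -29.7  72.9] [[0.49, -0.8, -0.34], [-0.66, -0.6, 0.46], [-0.57, 0.0, -0.82]]
-1 place [-15.4  53.5  29.5] [[0.57, -0.17, 0.81], [-0.1, -0.99, -0.14], [0.82, 0.0, -0.57]]
[  8.3341077   85.28       -47.26507349]
[ 2.22170196e+01  2.32034976e-04 -1.79930768e+02]
shift [ 0.5036 -0.6517  0.0282] turn [-1.1578 -0.3334 -2.2231]
shift [ 0.5036 -0.6517  0.0282] turn [-0.2569  0.8923  0.4911]
```

{"api": "arm_command", "payload": {"plan": "0.5 -0.65 -0.05 -0.26 0.89 0.49;0.5 -0.65 -0.05 -0.26 0.89 0.49;0.5 -0.65 -0.05 -0.26 0.89 0.49;0.5 -0.65 -0.05 -0.26 0.89 0.49;0.5 -0.65 -0.05 -0.26 0.89 0.49;0.5 -0.65 -0.05 -0.26 0.89 0.49;0.5 -0.65 -0.05 -0.26 0.89 0.49;0.5 -0.65 -0.05 -0.26 0.89 0.49;0.5 -0.65 -0.05 -0.26 0.89 0.49;0.5 -0.65 -0.05 -0.26 0.89 0.49;0.5 -0.65 -0.05 -0.26 0.89 0.49;0.5 -0.65 -0.05 -0.26 0.89 0.49;0.5 -0.65 -0.05 -0.26 0.89 0.49;0.5 -0.65 -0.05 -0.26 0.89 0.49;0.5 -0.65 -0.05 -0.26 0.89 0.49;0.5 -0.65 -0.05 -0.26 0.89 0.49"}}

```text
t: 2.1
ee_pos: [0.4214, -0.0299, 0.2829]
tcp_rot: [2.777, -0.178, 1.437]
ft_force: [-1.0, 0.1, -0.2]
grip_width: 0.0853
gripper_force: 0.0
```

```bash
python3 - <<'E'
from h import *
s=readout.observe();print(s['joint_pos'],s['t'],s['ee_pos'])
G=BAY+[0,0,.095]-.10*EX
rel(G+HZ*Rplace(-1).as_matrix()[:,2],Rplace(-1))
w=cam('wrist');cv2.imwrite('pics/d.png',w['color'][...,::-1]);print(w['mtx'],w['hand_eye'])
np.save('wpose.npy',np.r_[s['ee_pos'],s['tcp_rot']])
E
```

```text
[-7.46303085e-02 -4.09452982e-01  2.59766449e+00  1.93184710e+00
  3.02488410e-04 -3.07822399e-01] 2.1 [ 0.42140308 -0.02990652  0.28290643]
shift [-0.1384 -0.2374  0.1457] turn [-0.0753  0.0082  0.0022]
[[297.31863964   0.         258.53045624]
 [  0.         297.31863964 188.76561416]
 [  0.           0.           1.        ]] [[-6.28543682e-04  9.57386523e-01  2.88809020e-01  7.39321095e-02]
 [ 9.99999220e-01  9.13432134e-04 -8.51650765e-04  1.67599470e-03]
 [-1.07916640e-03  2.88808260e-01 -9.57386351e-01 -1.42053195e-01]
 [ 0.00000000e+00  0.00000000e+00  0.00000000e+00  1.00000000e+00]]
```

View pics/d.png

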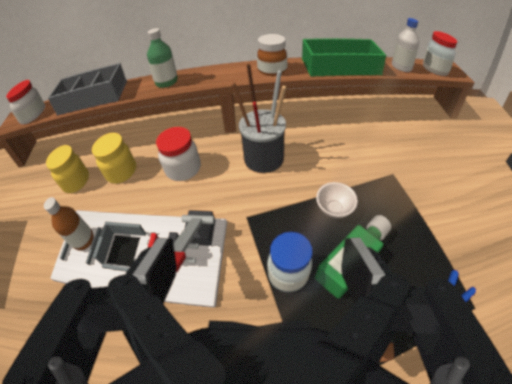

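The wrist view shows the holder at the lower left, the jar at (290,262) and the bottle at (345,262). The forearm is at a wrist singularity (q5=0, q3 near its limit), so approaching from the front is bad. I'll check an approach from the holder's right side with the wrist model.

```bash
cat >> h.py <<'E'
def Rj(q): return Ro.from_euler('z',q[0])*Ro.from_euler('y',q[1]+q[2])*Ro.from_euler('z',q[3])*Ro.from_euler('y',q[4])*Ro.from_euler('z',q[5])
def wrist(R,q1,q23):
    W=(Ro.from_euler('z',q1)*Ro.from_euler('y',q23)).inv()*R
    return W.as_euler('ZYZ')
E
python3 - <<'E'
from h import *
s=readout.observe();q=s['joint_pos'];r=Ro.from_rotvec(s['tcp_rot']);print((Rj(q).inv()*r).as_matrix().round(3))
q0=[-1.1854,.35366,1.63417,0,1.15518,-.00238];r0=Ro.from_rotvec([-3.08136682e+00, -6.05048413e-01,  4.59252900e-04]);C0=Rj(q0).inv()*r0;print(C0.as_matrix().round(3))
for sg in(1,-1):
  for th in (35,40,45):
    t=np.deg2rad(th);A=Rpick(sg,t);B=Rplace(sg,t,np.pi/2);print(sg,th,'rel',np.rad2deg((A.inv()*B).as_rotvec()).round(0),'toA',np.rad2deg((r.inv()*A).as_rotvec()).round(0))
    for n,R,pos in(('A',A,ORG+.022*CAP),('B',B,BAY+[0,0,.082])):
      wc=pos-R.as_matrix()[:,2]*.25; q1=np.arctan2(wc[1],wc[0])
      for q23 in(1.9,2.3): print(n,wc.round(3),round(q1,2),q23,wrist(R*C0.inv(),q1,q23).round(2))
E
```

```text
[[-0. -1.  0.]
 [ 1. -0. -0.]
 [ 0.  0.  1.]]
[[ 0. -1. -0.]
 [ 1.  0. -0.]
 [ 0. -0.  1.]]
1 35 rel [ -25.  -43. -139.] toA [ 93. -13. -96.]
A [ 0.611 -0.302  0.233] -0.46 1.9 [ 0.27  1.79 -1.12]
A [ 0.611 -0.302  0.233] -0.46 2.3 [ 0.27  1.41 -1.22]
B [ 0.534 -0.006  0.237] -0.01 1.9 [1.02 1.26 2.95]
B [ 0.534 -0.006  0.237] -0.01 2.3 [1.17 1.07 2.57]
1 40 rel [ -12.  -43. -141.] toA [ 97. -10. -91.]
A [ 0.622 -0.316  0.22 ] -0.47 1.9 [ 0.3   1.87 -1.12]
A [ 0.622 -0.316  0.22 ] -0.47 2.3 [ 0.29  1.49 -1.23]
B [0.536 0.007 0.255] 0.01 1.9 [0.93 1.22 3.  ]
B [0.536 0.007 0.255] 0.01 2.3 [1.1  1.01 2.62]
1 45 rel [  -0.  -43. -141.] toA [101.  -8. -87.]
A [ 0.631 -0.329  0.205] -0.48 1.9 [ 0.34  1.95 -1.11]
A [ 0.631 -0.329  0.205] -0.48 2.3 [ 0.31  1.57 -1.24]
B [0.539 0.022 0.271] 0.04 1.9 [0.84 1.19 3.05]
B [0.539 0.022 0.271] 0.04 2.3 [1.02 0.95 2.68]
-1 35 rel [  25.   43. -139.] toA [-11. -83.  51.]
A [ 0.611 -0.302  0.233] -0.46 1.9 [0.27 1.79 2.03]
A [ 0.611 -0.302  0.233] -0.46 2.3 [0.27 1.41 1.92]
B [ 0.534 -0.006  0.237] -0.01 1.9 [ 1.02  1.26 -0.19]
B [ 0.534 -0.006  0.237] -0.01 2.3 [ 1.17  1.07 -0.58]
-1 40 rel [  12.   43. -141.] toA [ -9. -88.  52.]
A [ 0.622 -0.316  0.22 ] -0.47 1.9 [0.3  1.87 2.02]
A [ 0.622 -0.316  0.22 ] -0.47 2.3 [0.29 1.49 1.91]
B [0.536 0.007 0.255] 0.01 1.9 [ 0.93  1.22 -0.15]
B [0.536 0.007 0.255] 0.01 2.3 [ 1.1   1.01 -0.52]
-1 45 rel [   0.   43. -141.] toA [ -7. -92.  53.]
A [ 0.631 -0.329  0.205] -0.48 1.9 [0.34 1.95 2.03]
A [ 0.631 -0.329  0.205] -0.48 2.3 [0.31 1.57 1.9 ]
B [0.539 0.022 0.271] 0.04 1.9 [ 0.84  1.19 -0.09]
B [0.539 0.022 0.271] 0.04 2.3 [ 1.02  0.95 -0.46]
```

```bash
sed -i 's/^TH=.*/TH=np.deg2rad(40);HZ=.0187/' h.py; cat >> h.py <<'E'
def Mpick(th=TH): return Rpick(-1,th)
def Mplace(th=TH): return Rplace(-1,th,np.pi/2)
E
python3 - <<'E'
from h import *
s=readout.observe();r=Ro.from_rotvec(s['tcp_rot'])
M=r*Ro.from_rotvec((r.inv()*Rpick(-1,TH)).as_rotvec()*.5)
print(M.as_matrix().round(2));rel([.5,-.15,.28],M)
for n in('top','scene'):
  c=np.load(n+'.npz');im=c['color'][...,::-1].copy()
  k=5;sc=cv2.resize(im,None,fx=k,fy=k,interpolation=cv2.INTER_CUBIC)
  def poly(L,z,col):
    W=[BAY+x*EX+y*EY+UP*(z) for x,y in L];p=(proj(c,W)+.5)*k-.5;cv2.polylines(sc,[p.round().astype(int)],len(L)>1,col,1);
  sq=lambda x0,x1,y0,y1:[(x0,y0),(x1,y0),(x1,y1),(x0,y1)]
  poly(sq(-.031,.031,-.057,.029),0,(255,0,255));poly(sq(-.031,.031,-.057,.029),.03,(0,255,255))
  poly(sq(-.068,-.032,-.147,-.117),.108,(255,255,0))
  t=np.linspace(0,6.28,20);poly([(.01+.025*np.cos(x),.091+.025*np.sin(x)) for x in t],0.,(0,255,0))
  o=proj(c,[BAY])[0]*k;x,y=int(o[0]),int(o[1]);out=sc[max(0,y-190):y+190,max(0,x-250):x+390]
  cv2.imwrite(f'pics/e_{n}.png',out)
a=cv2.imread('pics/e_top.png');b=cv2.imread('pics/e_scene.png');h=300
cv2.imwrite('pics/e.png',np.vstack([cv2.resize(x,(560,300)) for x in(a,b)]))
E
```

```text
[[ 0.85 -0.49  0.21]
 [-0.52 -0.85  0.11]
 [ 0.12 -0.2  -0.97]]
shift [0.0536 0.1113 0.0727] turn [-0.0774 -0.7306  0.4316]
```

View pics/e.png

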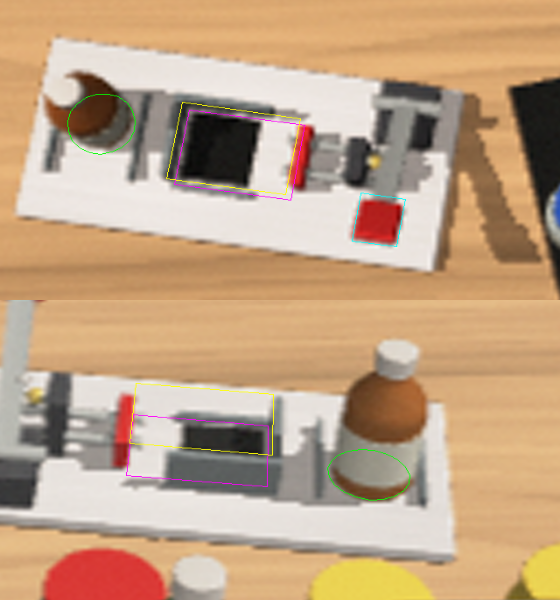

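The overlay at the estimated bay pose matches the walls, lever pad and amber base to about 2 mm in both views. I'll move on to the pick.

{"api": "arm_command", "payload": {"plan": "0.05 0.11 0.07 -0.08 -0.73 0.43;0.05 0.11 0.07 -0.08 -0.73 0.43;0.05 0.11 0.07 -0.08 -0.73 0.43;0.05 0.11 0.07 -0.08 -0.73 0.43;0.05 0.11 0.07 -0.08 -0.73 0.43;0.05 0.11 0.07 -0.08 -0.73 0.43;0.05 0.11 0.07 -0.08 -0.73 0.43;0.05 0.11 0.07 -0.08 -0.73 0.43", "hand": -0.6}}

```text
t: 3.15
ee_pos: [0.4955, -0.1492, 0.2785]
tcp_rot: [-2.862, 0.795, -0.249]
ft_force: [-0.5, 1.2, 0.0]
grip_width: 0.0684
gripper_force: 0.0
```

```bash
python3 - <<'E'
from h import *
s=readout.observe();print(s['joint_pos'].round(3),s['grip_width'])
R=Mpick();z=R.as_matrix()[:,2];G=ORG+.023*CAP
rel(G+(HZ-.14)*z,R)
E
```

```text
[-0.416  0.061  1.916  0.213  1.032  1.599] 0.06835098810830653
shift [0.1    0.0787 0.1579] turn [-0.0736 -0.7294  0.4273]
```

{"api": "arm_command", "payload": {"plan": "0.1 0.08 0.06 -0.07 -0.73 0.43;0.1 0.08 0.06 -0.07 -0.73 0.43;0.1 0.08 0.06 -0.07 -0.73 0.43;0.1 0.08 0.158 -0.07 -0.73 0.43;0.1 0.08 0.158 -0.07 -0.73 0.43;0.1 0.08 0.158 -0.07 -0.73 0.43;0.1 0.08 0.158 -0.07 -0.73 0.43;0.1 0.08 0.158 -0.07 -0.73 0.43;0.1 0.08 0.158 -0.07 -0.73 0.43"}}

```text
t: 4.28
ee_pos: [0.5745, -0.2484, 0.1242]
tcp_rot: [-2.414, 1.199, 0.864]
ft_force: [-0.4, -0.2, 0.6]
grip_width: 0.0682
gripper_force: 0.0
```

```bash
python3 - <<'E'
from h import *
s=readout.observe();print(s['joint_pos'].round(3),s['grip_width'])
R=Mpick();z=R.as_matrix()[:,2];G=ORG+.023*CAP
rel(G+HZ*z,R)
w=cam('wrist');cv2.imwrite('pics/f.png',w['color'][...,::-1])
E
```

```text
[-0.544  0.827  1.249  0.249  1.714  1.901] 0.068174916534726
shift [0.0018 0.0034 0.142 ] turn [-0.0046 -0.006   0.008 ]
```

View pics/f.png

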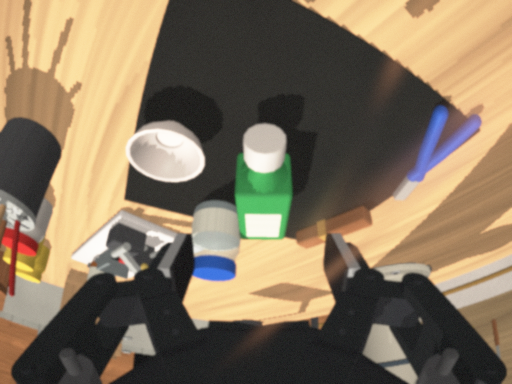

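The wrist view shows the bottle centred at column ~264 between the fingers (mid ~256), cap at (265,147), with the dish and jar clear. I'll refine the lateral offset from the wrist depth.

```bash
python3 - <<'E'
from h import *
c=np.load('wrist.npz');K=c['mtx'];v,u=np.mgrid[:384,:512];x=(u-K[0,2])/K[0,0];y=(v-K[1,2])/K[1,1];r=np.hypot(x,y)+1e-9
k=np.tan(r)/r;z=c['range_z'];P=np.stack([x*k*z,-y*k*z,-z],-1)@c['hand_eye'][:3,:3].T+c['hand_eye'][:3,3]
H,S,V=cv2.split(cv2.cvtColor(c['color'],cv2.COLOR_RGB2HSV))
g=(H>45)&(H<90)&(S>100)&(u>225)&(u<300)&(v>150)&(v<242)&(z>0)
for lo in range(160,240,12):
  m=g&(v>=lo)&(v<lo+12);ys=P[m][:,1];print(lo,m.sum(),np.percentile(ys,[2,98]).round(4),np.median(P[m],0).round(3))
s=readout.observe();W=P@Ro.from_rotvec(s['tcp_rot']).as_matrix().T+s['ee_pos']
t=g&(abs(W[...,2]-.053)<.004);q=W[t];rc=cv2.minAreaRect((q[:,:2]*1000).astype(np.float32));print(rc,t.sum())
d=(v>125)&(v<182)&(u>128)&(u<206)&(W[...,2]>.02)&(W[...,2]<.045)
print('dish',W[d].min(0),W[d].max(0))
E
```

```text
160 243 [-0.0197  0.0331] [ 0.017 -0.007  0.117]
172 650 [-0.0196  0.0292] [0.01  0.004 0.102]
184 697 [-0.0199  0.0288] [0.001 0.004 0.099]
196 676 [-0.0201  0.0281] [-0.011  0.004  0.102]
208 351 [-0.0192  0.0283] [-0.024  0.005  0.112]
220 136 [-0.0193  0.0285] [-0.046  0.023  0.132]
232 82 [-0.0187  0.0276] [-0.067  0.007  0.148]
((507.1309814453125, -165.6770782470703), (49.483612060546875, 90.52745056152344), 37.342281341552734) 1399
dish [ 0.58074834 -0.20614141  0.02000696] [ 0.65001111 -0.13614747  0.0339201 ]
```

{"api": "arm_command", "payload": {"plan": "0.002 0.004 0.06 0 0 0;0.002 0.004 0.1 0 0 0;0.002 0.004 0.13 0 0 0;0.002 0.004 0.142 0 0 0;0.002 0.004 0.142 0 0 0;0.002 0.004 0.142 0 0 0"}}

```text
t: 5.08
ee_pos: [0.5186, -0.179, 0.0117]
tcp_rot: [-2.412, 1.199, 0.868]
ft_force: [-0.3, 0.7, 0.1]
grip_width: 0.0687
gripper_force: 0.0
```

{"api": "arm_command", "payload": {"plan": "0 0 0 0 0 0;0 0 0 0 0 0;0 0 0 0 0 0;0 0 0 0 0 0;0 0 0 0 0 0;0 0 0 0 0 0", "hand": 1}}

```text
t: 5.82
ee_pos: [0.5183, -0.1789, 0.0116]
tcp_rot: [-2.411, 1.199, 0.869]
ft_force: [1.2, -3.2, 6.0]
grip_width: 0.0493
gripper_force: 62.5
```

```bash
python3 - <<'E'
from h import *
s=readout.observe();print(s)
R=Ro.from_rotvec(s['tcp_rot']);print('up in tool',R.inv().apply(UP).round(3))
E
```

```text
{'t': 5.825, 'joint_pos': array([-0.50351559,  0.85988123,  1.49349926,  0.27360613,  1.44176794,
        1.8623947 ]), 'qd': array([ 0.00064608,  0.00163971, -0.00033738,  0.00071687, -0.00069252,
        0.00093455]), 'effort': array([ 1.05363585e+00, -7.49652529e+01, -1.88344163e+01,  1.20123021e+00,
        3.12152334e+00, -6.69786148e-02]), 'ee_pos': array([ 0.51826757, -0.17894743,  0.01156622]), 'tcp_rot': array([-2.4112421 ,  1.19901402,  0.86863584]), 'ft_force': array([ 1.1802794 , -3.19203517,  5.97162466]), 'wrist_torque': array([-0.1558695 ,  0.08520172,  0.06398439]), 'gripper_force': 62.5451123714447, 'grip_width': 0.04931823780656868}
up in tool [-0.641 -0.008 -0.768]
```

{"api": "arm_command", "payload": {"plan": "-0.02 0 -0.025 0 0 0;-0.05 0 -0.06 0 0 0;-0.09 0 -0.105 0 0 0;-0.13 0 -0.155 0 0 0;-0.15 0 -0.185 0 0 0;-0.15 0 -0.185 0 0 0"}}

```text
t: 6.58
ee_pos: [0.5197, -0.1831, 0.2516]
tcp_rot: [-2.413, 1.199, 0.863]
ft_force: [-0.1, -0.1, -2.2]
grip_width: 0.0495
gripper_force: 62.4
```

```bash
cat >> h.py <<'E'
def frac(R,f):
    r=Ro.from_rotvec(readout.observe()['tcp_rot']);return r*Ro.from_rotvec((r.inv()*R).as_rotvec()*f)
E
python3 - <<'E'
from h import *
s=readout.observe();print(s['grip_width'],s['ft_force'])
R=Mplace();z=R.as_matrix()[:,2]
print(np.rad2deg((Ro.from_rotvec(s['tcp_rot']).inv()*R).as_rotvec()))
rel([.50,-.05,.27],frac(R,1/3.))
rel([.50,.05,.28],frac(R,2/3.),([.50,-.05,.27],frac(R,1/3)))
G=BAY+[0,0,.081+.12]-.003*EY
rel(G+HZ*z,R,([.50,.05,.28],frac(R,2/3)))
E
```

```text
0.04947732345467642 [-0.05335155 -0.08088619 -2.24806638]
[  12.4379142    42.39302624 -140.12522568]
shift [-0.1023 -0.0645  0.0617] turn [ 0.0691  0.2355 -0.7785]
shift [-0.0124 -0.0918  0.039 ] turn [ 0.0691  0.2355 -0.7785]
shift [ 0.0962 -0.032   0.1603] turn [ 0.0691  0.2355 -0.7785]
```

{"api": "arm_command", "payload": {"plan": "-0.1 -0.065 0.06 0.07 0.235 -0.78;-0.1 -0.065 0.06 0.07 0.235 -0.78;-0.1 -0.065 0.06 0.07 0.235 -0.78;-0.1 -0.065 0.06 0.07 0.235 -0.78;-0.1 -0.065 0.06 0.07 0.235 -0.78;-0.1 -0.065 0.06 0.07 0.235 -0.78;-0.1 -0.065 0.06 0.07 0.235 -0.78"}}

```text
t: 7.45
ee_pos: [0.5007, -0.0511, 0.2667]
tcp_rot: [-2.63, 0.213, 0.276]
ft_force: [-0.6, 0.1, -1.4]
grip_width: 0.0495
gripper_force: 62.7
```

{"api": "arm_command", "payload": {"plan": "-0.012 -0.092 0.04 0.07 0.235 -0.78;-0.012 -0.092 0.04 0.07 0.235 -0.78;-0.012 -0.092 0.04 0.07 0.235 -0.78;-0.012 -0.092 0.04 0.07 0.235 -0.78;-0.012 -0.092 0.04 0.07 0.235 -0.78;-0.012 -0.092 0.04 0.07 0.235 -0.78;-0.012 -0.092 0.04 0.07 0.235 -0.78"}}

```text
t: 8.32
ee_pos: [0.5012, 0.0494, 0.2769]
tcp_rot: [-2.433, -0.742, -0.325]
ft_force: [-0.2, -0.4, -1.7]
grip_width: 0.0492
gripper_force: 63.1
```

```bash
python3 - <<'E'
from h import *
s=readout.observe();print(s['joint_pos'].round(3),s['ee_pos'])
R=Mplace();z=R.as_matrix()[:,2]
G=BAY+[0,0,.081+.12]-.003*EY
rel(G+HZ*z,R)
E
```

```text
[-0.308  0.185  1.911  0.65   1.262  0.397] [0.50124395 0.04938773 0.27689844]
shift [ 0.0968 -0.0337  0.1581] turn [ 0.0618  0.2346 -0.7831]
```

{"api": "arm_command", "payload": {"plan": "0.05 -0.02 0.05 0.062 0.235 -0.783;0.05 -0.02 0.05 0.062 0.235 -0.783;0.097 -0.034 0.158 0.062 0.235 -0.783;0.097 -0.034 0.158 0.062 0.235 -0.783;0.097 -0.034 0.158 0.062 0.235 -0.783;0.097 -0.034 0.158 0.062 0.235 -0.783;0.097 -0.034 0.158 0.062 0.235 -0.783;0.097 -0.034 0.158 0.062 0.235 -0.783;0.097 -0.034 0.158 0.062 0.235 -0.783"}}

```text
t: 9.45
ee_pos: [0.5708, 0.2074, 0.2023]
tcp_rot: [-1.864, -1.574, -0.873]
ft_force: [0.8, 0.3, -1.3]
grip_width: 0.0495
gripper_force: 63.7
```

```bash
python3 - <<'E'
from h import *
s=readout.observe();print(s['joint_pos'].round(3),s['ee_pos'])
R=Mplace();z=R.as_matrix()[:,2]
rel(BAY+[0,0,.081+.12]-.003*EY+HZ*z,R)
a=cam('scene');b=cam('top');
c1=a['color'][130:260,230:430][...,::-1];c2=b['color'][130:260,120:320][...,::-1]
cv2.imwrite('pics/g.png',np.hstack([cv2.resize(x,(400,260),interpolation=cv2.INTER_CUBIC) for x in(c1,c2)]))
for n,c in(('scene',a),('top',b)):
  P=cloud(c);H,S,V=cv2.split(cv2.cvtColor(c['color'],cv2.COLOR_RGB2HSV));D=P-BAY
  x,y=D@EX,D@EY
  m=(c['range_z']>0)&(H>45)&(H<90)&(S>90)&(abs(x)<.07)&(abs(y)<.07)&(D[...,2]>.05)
  q=np.c_[x[m],y[m],D[...,2][m]];print(n,len(q));
  for lo in np.arange(.1,.26,.02):
    k=(q[:,2]>=lo)&(q[:,2]<lo+.02)
    if k.sum()>10: print(round(lo,2),k.sum(),np.percentile(q[k],[3,50,97],axis=0).round(4).tolist())
  w=(c['range_z']>0)&(S<60)&(V>110)&(abs(x)<.04)&(abs(y)<.04)&(D[...,2]>.23);q=np.c_[x[w],y[w],D[...,2][w]]
  if len(q): print('cap',len(q),np.percentile(q,[3,50,97],axis=0).round(4).tolist())
E
```

```text
[-0.1    0.405  1.961  1.078  1.051 -0.639] [0.57076189 0.20737723 0.20229624]
shift [-0.0011  0.0002  0.0007] turn [ 0.0009 -0.001   0.0028]
scene 590
0.12 99 [[0.0232, -0.0273, 0.1231], [0.0258, -0.0047, 0.1314], [0.029, 0.0177, 0.1388]]
0.14 122 [[0.0225, -0.0265, 0.1408], [0.0263, -0.0044, 0.1502], [0.0295, 0.0177, 0.1595]]
0.16 126 [[0.0227, -0.026, 0.1605], [0.0262, -0.004, 0.1701], [0.0295, 0.0182, 0.1796]]
0.18 74 [[0.023, -0.0274, 0.1802], [0.0266, -0.0138, 0.1871], [0.0302, 0.0185, 0.1981]]
0.2 90 [[-0.02, -0.0235, 0.2027], [0.0186, 0.0129, 0.2147], [0.028, 0.0188, 0.2194]]
0.22 79 [[0.0012, -0.0211, 0.2205], [0.0128, -0.0046, 0.2252], [0.0194, 0.0103, 0.2329]]
cap 190 [[-0.0089, -0.0189, 0.2385], [0.0121, -0.0045, 0.2578], [0.0198, 0.0106, 0.2617]]
top 168
0.2 132 [[-0.0231, -0.0285, 0.2077], [-0.0085, -0.0161, 0.2139], [0.0242, 0.0188, 0.2196]]
0.22 28 [[-0.0212, -0.0264, 0.2202], [-0.0109, -0.0157, 0.2228], [0.0122, 0.0029, 0.2262]]
cap 129 [[-0.0145, -0.0189, 0.2559], [-0.0004, -0.0044, 0.2585], [0.0137, 0.0103, 0.2623]]
```

View pics/g.png

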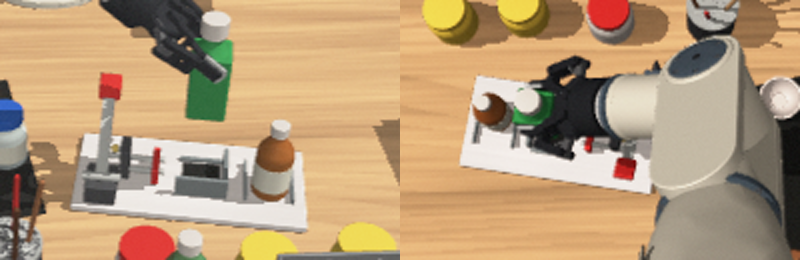

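The left crop (scene) shows the bottle upright, cap up, above the bay and clear of the amber bottle. The right crop (top) shows the wrist above the lever. Bay-frame offset is about x +1, y -4.5 mm, with the foot 120 mm above the floor. I'll lower it.

{"api": "arm_command", "payload": {"plan": "-0.02 0 0.017 0 0 0;-0.045 0 0.038 0 0 0;-0.065 0 0.055 0 0 0;-0.075 0 0.063 0 0 0;-0.08 0 0.067 0 0 0;-0.084 0 0.0705 0 0 0;-0.084 0 0.0705 0 0 0;-0.084 0 0.0705 0 0 0"}}

```text
t: 10.55
ee_pos: [0.5711, 0.2077, 0.0926]
tcp_rot: [-1.863, -1.575, -0.873]
ft_force: [-0.8, 0.0, -2.0]
grip_width: 0.0492
gripper_force: 63.7
```

{"api": "arm_command", "payload": {"plan": "-0.0015 0 0.0013 0 0 0;-0.003 0 0.0025 0 0 0;-0.0045 0 0.0038 0 0 0;-0.0045 0 0.0038 0 0 0"}}

```text
t: 11.05
ee_pos: [0.5707, 0.2078, 0.0859]
tcp_rot: [-1.863, -1.574, -0.872]
ft_force: [-0.4, -0.4, -2.0]
grip_width: 0.0493
gripper_force: 63.7
```

```bash
cat >> h.py <<'E'
def chk():
    a=cam('scene');P=cloud(a);H,S,V=cv2.split(cv2.cvtColor(a['color'],cv2.COLOR_RGB2HSV));D=P-BAY;x,y=D@EX,D@EY;z=D[...,2];ok=a['range_z']>0
    m=ok&(H>45)&(H<90)&(S>90)&(abs(x)<.06)&(abs(y)<.06)&(z>.005);q=np.c_[x[m],y[m],z[m]]
    for lo in(.035,.055,.075):
        k=(q[:,2]>=lo)&(q[:,2]<lo+.02)
        if k.sum()>5: print(lo,k.sum(),np.percentile(q[k],[3,50,97],axis=0)[:,:2].round(4).tolist())
    w=ok&(S<60)&(V>110)&(abs(x)<.04)&(abs(y)<.04)&(z>.11);q=np.c_[x[w],y[w],z[w]]
    if len(q): print('cap',len(q),np.percentile(q,[3,50,97],axis=0).round(4).tolist())
    r=ok&((H<6)|(H>174))&(S>150)&(abs(x)<.12)&(y<-.02)&(y>-.16);n,l,st,ce=cv2.connectedComponentsWithStats(r.astype(np.uint8))
    for i in range(1,n):
        if st[i,4]>12: print('red',st[i,4],[np.median(t[l==i]).round(4) for t in(x,y,z)])
    return a
E
python3 - <<'E'
from h import *
chk();s=readout.observe();print(s['ft_force'],s['ee_pos'])
E
```

```text
0.035 103 [[0.0233, -0.0259], [0.0261, -0.0042], [0.0282, 0.0183]]
0.055 87 [[0.0221, -0.0252], [0.0262, -0.007], [0.0297, 0.0188]]
0.075 25 [[0.0212, -0.0257], [0.0261, 0.0137], [0.0398, 0.0195]]
cap 166 [[-0.0108, -0.0185, 0.1212], [0.0119, -0.0041, 0.1416], [0.0193, 0.0108, 0.1456]]
red 29 [np.float64(-0.0357), np.float64(-0.1371), np.float64(0.1022)]
red 50 [np.float64(0.0215), np.float64(-0.0611), np.float64(0.0275)]
[ 0.17315598  1.22222694 -1.12562431] [0.57075736 0.20777707 0.0859964 ]
```

{"api": "arm_command", "payload": {"plan": "-0.0008 0 0.0006 0 0 0;-0.0016 0 0.0013 0 0 0;-0.002 0 0.0016 0 0 0;-0.002 0 0.0016 0 0 0"}}

```text
t: 11.6
ee_pos: [0.5708, 0.2077, 0.0835]
tcp_rot: [-1.863, -1.574, -0.872]
ft_force: [0.6, 0.4, -2.9]
grip_width: 0.0493
gripper_force: 63.7
```

{"api": "arm_command", "payload": {"plan": "-0.0008 0 0.0006 0 0 0;-0.0008 0 0.0006 0 0 0;-0.0008 0 0.0006 0 0 0"}}

```text
t: 11.98
ee_pos: [0.5709, 0.2077, 0.0828]
tcp_rot: [-1.863, -1.574, -0.873]
ft_force: [-0.0, -0.7, 0.8]
grip_width: 0.0492
gripper_force: 63.8
```

{"api": "arm_command", "payload": {"plan": "-0.0008 0 0.0006 0 0 0;-0.0008 0 0.0006 0 0 0;-0.0008 0 0.0006 0 0 0"}}

```text
t: 12.35
ee_pos: [0.5709, 0.2078, 0.0828]
tcp_rot: [-1.862, -1.573, -0.874]
ft_force: [-3.7, -4.8, 11.0]
grip_width: 0.0491
gripper_force: 65.2
```

Contact with the floor (Fz rose to +11 N). I'll release and back off along the tool axis.

{"api": "arm_command", "payload": {"plan": "0 0 0 0 0 0;0 0 0 0 0 0;0 0 0 0 0 0;0 0 0 0 0 0;0 0 0 0 0 0", "hand": -0.6}}

```text
t: 12.98
ee_pos: [0.5708, 0.2076, 0.0815]
tcp_rot: [-1.863, -1.574, -0.872]
ft_force: [-0.3, -0.7, -0.2]
grip_width: 0.0681
gripper_force: 0.0
```

```bash
python3 - <<'E'
from h import *
a=chk();s=readout.observe();print(s['ft_force'],s['ee_pos'],s['grip_width'],s['gripper_force'])
R=Ro.from_rotvec(s['tcp_rot']);print('up in tool',R.inv().apply(UP).round(3))
E
```

```text
0.035 105 [[0.023, -0.0256], [0.026, -0.0028], [0.0298, 0.0185]]
0.055 44 [[0.0226, -0.0274], [0.0258, -0.0139], [0.0296, 0.0192]]
0.075 66 [[-0.0179, -0.0212], [0.0239, 0.0118], [0.0475, 0.0191]]
cap 164 [[-0.0101, -0.0184, 0.1183], [0.0116, -0.0039, 0.1386], [0.0191, 0.0106, 0.1428]]
red 17 [np.float64(-0.0356), np.float64(-0.1371), np.float64(0.1004)]
red 50 [np.float64(0.0192), np.float64(-0.0611), np.float64(0.0272)]
[-0.33799672 -0.5754153  -0.00725342] [0.57076986 0.20760523 0.08152192] 0.06839343953582257 0.0
up in tool [ 0.767  0.002 -0.642]
```

{"api": "arm_command", "payload": {"plan": "0 0 -0.02 0 0 0;0 0 -0.05 0 0 0;0 0 -0.09 0 0 0;0 0 -0.13 0 0 0;0 0 -0.17 0 0 0;0 0 -0.17 0 0 0;0 0 -0.17 0 0 0"}}

```text
t: 13.9
ee_pos: [0.5484, 0.0789, 0.1907]
tcp_rot: [-1.864, -1.574, -0.873]
ft_force: [0.4, 1.0, -0.1]
grip_width: 0.0682
gripper_force: 0.0
```

```bash
cat >> h.py <<'E'
def Rdown():
    z=-UP;y=-np.cross(UP,EY);return Ro.from_matrix(np.c_[np.cross(y,z),y,z])
def bayp(x,y,z): return BAY+x*EX+y*EY+z*UP
E
python3 - <<'E'
from h import *
a=chk();s=readout.observe();print(s['ft_force'],s['ee_pos'],s['joint_pos'].round(2))
rel(bayp(-.051,-.132,.16),Rdown())
print(Rdown().as_matrix().round(2), Ro.from_rotvec(s['tcp_rot']).as_matrix().round(2))
E
```

```text
0.035 97 [[0.0237, -0.0258], [0.0264, -0.0022], [0.0298, 0.0183]]
0.055 102 [[0.0236, -0.025], [0.0261, -0.0022], [0.0294, 0.0186]]
0.075 144 [[-0.0103, -0.0269], [0.0259, -0.0039], [0.0294, 0.0187]]
cap 162 [[-0.0098, -0.0182, 0.1199], [0.0124, -0.004, 0.1378], [0.0193, 0.0105, 0.1428]]
red 93 [np.float64(-0.0427), np.float64(-0.1276), np.float64(0.1057)]
red 50 [np.float64(0.0193), np.float64(-0.0611), np.float64(0.027)]
[-0.24374107  0.10490204 -0.37512857] [0.54812196 0.07937768 0.1903054 ] [-0.35  0.43  1.95  0.95  1.19 -0.76]
shift [-0.0226 -0.0503  0.0014] turn [ 5.000e-04 -8.344e-01  2.400e-03]
[[ 0.17  0.99  0.  ]
 [ 0.99 -0.17 -0.  ]
 [-0.    0.   -1.  ]] [[ 0.11  0.99  0.13]
 [ 0.63 -0.17  0.76]
 [ 0.77  0.   -0.64]]
```

The bottle stands released in the bay (y ≈ -4 mm) and the lever is still up. Next I'll shut the gripper, turn it down and move over the lever pad.

{"api": "arm_command", "payload": {"plan": "-0.0226 -0.05 0.0014 0 -0.834 0;-0.0226 -0.05 0.0014 0 -0.834 0;-0.0226 -0.05 0.0014 0 -0.834 0;-0.0226 -0.05 0.0014 0 -0.834 0;-0.0226 -0.05 0.0014 0 -0.834 0;-0.0226 -0.05 0.0014 0 -0.834 0;-0.0226 -0.05 0.0014 0 -0.834 0;-0.0226 -0.05 0.0014 0 -0.834 0", "hand": 1}}

```text
t: 14.95
ee_pos: [0.4965, 0.0737, 0.1718]
tcp_rot: [-2.402, -2.025, -0.003]
ft_force: [0.4, -0.3, 0.4]
grip_width: -0.0002
gripper_force: 0.0
```

```bash
python3 - <<'E'
from h import *
s=readout.observe();print(s['ft_force'],s['ee_pos'],s['grip_width'],s['joint_pos'].round(2))
for p in(.6,.3,.1,0): 
  rel(bayp(.05-.125*np.cos(p)+.005*np.sin(p),-.132,.033+.125*np.sin(p)+.005*np.cos(p)),Rdown())
E
```

```text
[ 0.42797835 -0.2855386   0.36980966] [0.49652923 0.07366049 0.17176811] -0.0001890920995588427 [0.14 0.23 1.95 0.   0.96 0.31]
shift [0.0008 0.0002 0.0521] turn [ 0.0009 -0.0014  0.0009]
shift [ 0.0008 -0.0174  0.085 ] turn [ 0.0009 -0.0014  0.0009]
shift [ 0.0007 -0.0234  0.1093] turn [ 0.0009 -0.0014  0.0009]
shift [ 0.0007 -0.0245  0.1217] turn [ 0.0009 -0.0014  0.0009]
```

{"api": "arm_command", "payload": {"plan": "0 0 0.03 0 0 0;0 -0.002 0.045 0 0 0;0 -0.008 0.06 0 0 0;0 -0.013 0.073 0 0 0;0 -0.018 0.085 0 0 0;0 -0.021 0.096 0 0 0;0 -0.023 0.107 0 0 0;0 -0.024 0.115 0 0 0;0 -0.024 0.119 0 0 0;0 -0.024 0.121 0 0 0;0 -0.024 0.121 0 0 0"}}

```text
t: 16.32
ee_pos: [0.4733, 0.0783, 0.0512]
tcp_rot: [2.4, 2.025, 0.002]
ft_force: [-4.3, -0.2, 4.0]
grip_width: -0.0001
gripper_force: 2.1
```

```bash
python3 - <<'E'
from h import *
a=chk();s=readout.observe();print(s['ft_force'],s['ee_pos'],s['ee_pos']-bayp(-.075,-.132,.038))
E
```

```text
0.035 102 [[0.0217, -0.0263], [0.0261, -0.0062], [0.0302, 0.0183]]
0.055 102 [[0.0227, -0.0249], [0.0265, -0.0019], [0.0298, 0.0184]]
0.075 141 [[-0.0145, -0.0262], [0.0253, -0.0014], [0.0292, 0.0187]]
cap 162 [[-0.0099, -0.0182, 0.1185], [0.0115, -0.0038, 0.1383], [0.0198, 0.0104, 0.1427]]
red 42 [np.float64(-0.0593), np.float64(-0.1274), np.float64(0.0388)]
red 38 [np.float64(0.012), np.float64(-0.035), np.float64(0.0279)]
[-3.43318456 -0.40174929  4.54572036] [0.47340588 0.07833733 0.05129426] [ 0.00077913 -0.00035454  0.00129426]
```

The clamp pad moved to about y -35 at its centre, which is the clamped position. One small extra push, then I'll lift off and check that the detent holds.

{"api": "arm_command", "payload": {"plan": "0 0 0.001 0 0 0;0 0 0.001 0 0 0;0 0 -0.01 0 0 0;0 0 -0.05 0 0 0;0 0 -0.1 0 0 0;0 0 -0.15 0 0 0;0 0 -0.15 0 0 0;0 0 -0.15 0 0 0;0 0 -0.15 0 0 0"}}

```text
t: 17.5
ee_pos: [0.4726, 0.0782, 0.2001]
tcp_rot: [2.401, 2.026, 0.0]
ft_force: [-0.2, -0.4, 0.1]
grip_width: -0.0
gripper_force: 0.0
```

```bash
python3 - <<'E'
from h import *
a=chk();s=readout.observe();print(s['ft_force'],s['ee_pos'],s['t'])
b=cam('top');cv2.imwrite('pics/z.png',np.hstack([cv2.resize(x,(400,300),interpolation=cv2.INTER_CUBIC) for x in(a['color'][125:275,120:420][...,::-1],b['color'][110:260,140:390][...,::-1])]))
E
```

```text
0.035 104 [[0.023, -0.0257], [0.026, -0.0035], [0.0292, 0.0184]]
0.055 99 [[0.0233, -0.025], [0.0262, -0.0038], [0.0305, 0.0187]]
0.075 138 [[-0.0119, -0.0263], [0.0256, -0.0027], [0.0292, 0.0187]]
cap 163 [[-0.0091, -0.0182, 0.1197], [0.0115, -0.0038, 0.1385], [0.0195, 0.0104, 0.1425]]
red 85 [np.float64(-0.0694), np.float64(-0.1306), np.float64(0.0441)]
red 44 [np.float64(0.0158), np.float64(-0.0366), np.float64(0.0276)]
[ 0.06464403 -0.63073051 -0.39462342] [0.47262542 0.07818311 0.2000505 ] 17.55
```

View pics/z.png

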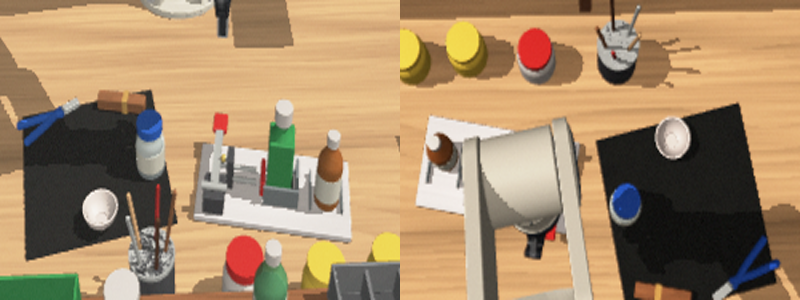

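The bottle stands clamped in the bay and the other things have not moved. The pad reads about z = 44 mm where 38 is expected, so I'll measure the lever angle more closely.

```bash
python3 - <<'E'
from h import *
for n in('scene','top'):
  Z=[];
  for k in range(4):
    a=optics.camera(n);P=cloud(a);H,S,V=cv2.split(cv2.cvtColor(a['color'],cv2.COLOR_RGB2HSV));D=P-BAY;x,y,z=D@EX,D@EY,D[...,2]
    r=(a['range_z']>0)&((H<6)|(H>174))&(S>150)&(abs(x+.06)<.06)&(y<-.1)&(y>-.16);Z.append(np.c_[x[r],y[r],z[r]])
  q=np.vstack(Z);print(n,len(q)//4,np.percentile(q,[5,25,50,75,95],axis=0).round(4).tolist())
  b=[]
  for lo in np.arange(-.1,-.03,.01):
    k=(q[:,0]>=lo)&(q[:,0]<lo+.01)
    if k.sum()>8:b.append((round(lo,2),k.sum(),np.median(q[k,2]).round(4)))
  print(b)
# bar: gray pixels along y=-.132, x -.05..0.04, scene
a=np.load('scene.npz');P=cloud(a);D=P-BAY;x,y,z=D@EX,D@EY,D[...,2]
for lo in np.arange(-.06,.05,.01):
  k=(a['range_z']>0)&(abs(y+.132)<.005)&(x>=lo)&(x<lo+.01);print(round(lo,2),k.sum(),np.percentile(z[k],[50,90]).round(4) if k.sum() else '')
E
```

```text
scene 86 [[-0.0852, -0.1439, 0.0397], [-0.0771, -0.1383, 0.0426], [-0.068, -0.1307, 0.044], [-0.0586, -0.1232, 0.0452], [-0.054, -0.1183, 0.047]]
[(np.float64(-0.09), np.int64(63), np.float64(0.0442)), (np.float64(-0.08), np.int64(90), np.float64(0.0443)), (np.float64(-0.07), np.int64(94), np.float64(0.0437)), (np.float64(-0.06), np.int64(97), np.float64(0.0434))]
top 33 [[-0.1037, -0.156, 0.0396], [-0.0889, -0.1435, 0.0418], [-0.0845, -0.1403, 0.0434], [-0.0798, -0.1356, 0.045], [-0.073, -0.1303, 0.3279]]
[(np.float64(-0.09), np.int64(76), np.float64(0.0426)), (np.float64(-0.08), np.int64(34), np.float64(0.044))]
-0.06 38 [0.213  0.4901]
-0.05 68 [0.3637 0.4978]
-0.04 415 [0.4281 0.5441]
-0.03 104 [0.5227 0.5427]
-0.02 41 [0.2731 0.2829]
-0.01 16 [0.0378 0.041 ]
0.0 13 [0.0379 0.0428]
0.01 20 [0.0371 0.04  ]
0.02 15 [0.0384 0.0397]
0.03 17 [0.0377 0.0398]
0.04 18 [0.0367 0.04  ]
```

Bar and pad read nearly level, but the pad sits about 4 mm higher than at full press. I'll press again, firmly to the stop, watching the force.

{"api": "arm_command", "payload": {"plan": "0 0 0.05 0 0 0;0 0 0.1 0 0 0;0 0 0.135 0 0 0;0 0 0.145 0 0 0;0 0 0.149 0 0 0;0 0 0.15 0 0 0;0 0 0.151 0 0 0;0 0 0.151 0 0 0"}}

```text
t: 19.0
ee_pos: [0.4743, 0.0784, 0.051]
tcp_rot: [2.399, 2.025, 0.005]
ft_force: [-3.4, 0.1, 4.7]
grip_width: 0.0002
gripper_force: 2.1
```

{"api": "arm_command", "payload": {"plan": "0 0 0.0015 0 0 0;0 0 0.0015 0 0 0"}}

```text
t: 19.25
ee_pos: [0.4743, 0.0784, 0.0496]
tcp_rot: [2.399, 2.025, 0.004]
ft_force: [-4.8, -0.2, 14.7]
grip_width: -0.0
gripper_force: 7.2
```

{"api": "arm_command", "payload": {"plan": "0 0 0.0015 0 0 0;0 0 0.0015 0 0 0"}}

```text
t: 19.5
ee_pos: [0.4744, 0.0785, 0.0489]
tcp_rot: [2.399, 2.025, 0.005]
ft_force: [-9.5, -0.7, 29.8]
grip_width: 0.0001
gripper_force: 14.7
```

The force climbs steeply to 30 N, so the lever is at its stop. Lifting off and moving clear.

{"api": "arm_command", "payload": {"plan": "0 0 -0.003 0 0 0;0 0 -0.02 0 0 0;0 0 -0.07 0 0 0;-0.04 0.06 -0.13 0 0 0;-0.08 0.1 -0.18 0 0 0;-0.08 0.1 -0.18 0 0 0;-0.08 0.1 -0.18 0 0 0;-0.08 0.1 -0.18 0 0 0"}}

```text
t: 20.5
ee_pos: [0.5578, -0.0171, 0.2266]
tcp_rot: [2.401, 2.025, 0.002]
ft_force: [0.6, 0.3, -0.2]
grip_width: 0.0001
gripper_force: 0.0
```

```bash
python3 - <<'E'
from h import *
a=chk();s=readout.observe();print(s['ft_force'],s['ee_pos'],s['t'])
P=cloud(a);D=P-BAY;x,y,z=D@EX,D@EY,D[...,2];ok=(a['range_z']>0)
for lo in np.arange(-.09,.05,.01):
  k=ok&(abs(y+.132)<.006)&(x>=lo)&(x<lo+.01)&(z<.2);print(round(lo,2),k.sum(),np.percentile(z[k],[50,80]).round(4) if k.sum() else '')
m=ok&(abs(x)<.06)&(y>-.1)&(y<-.06);k=ok&(abs(x+.05)<.02)&(abs(y)<.05)&(z<.05);print('plate front z',np.median(z[k]))
E
```

```text
0.035 99 [[0.0237, -0.0257], [0.0262, -0.0045], [0.0301, 0.0181]]
0.055 100 [[0.0223, -0.0254], [0.0266, -0.0026], [0.0295, 0.0184]]
0.075 154 [[-0.012, -0.0267], [0.0252, -0.0041], [0.0301, 0.0187]]
cap 164 [[-0.0099, -0.0185, 0.1194], [0.0123, -0.004, 0.1386], [0.0192, 0.0101, 0.1423]]
red 85 [np.float64(-0.068), np.float64(-0.1301), np.float64(0.0446)]
red 43 [np.float64(0.0162), np.float64(-0.0367), np.float64(0.0275)]
[ 0.17367569  0.33068859 -0.23918413] [ 0.55732388 -0.01677739  0.22626125] 20.55
-0.09 8 [0.0449 0.0455]
-0.08 8 [0.0442 0.0453]
-0.07 11 [0.0442 0.0451]
-0.06 12 [0.0435 0.0453]
-0.05 12 [0.0435 0.0444]
-0.04 10 [0.0423 0.0431]
-0.03 13 [0.0409 0.0416]
-0.02 13 [0.0405 0.0419]
-0.01 20 [-0.7539  0.041 ]
-0.0 17 [0.0401 0.0411]
0.01 19 [0.0381 0.0408]
0.02 21 [0.0382 0.0403]
0.03 19 [0.0363 0.0389]
0.04 18 [0.0374 0.0394]
0.05 31 [0.0345 0.0388]
plate front z 0.00020511634217158445
```

```bash
python3 - <<'E'
from h import *
F=[]
for k in range(10): F.append(optics.camera('scene'))
a=dict(F[0]);z0=np.stack([f['range_z'] for f in F]);a['range_z']=np.where((z0>0).all(0),np.median(z0,0),0)
P=cloud(a);D=P-BAY;x,y,z=D@EX,D@EY,D[...,2];ok=a['range_z']>0
def fit(m,n):
  A=np.c_[x[m],y[m],np.ones(m.sum())];c,_,_,_=np.linalg.lstsq(A,z[m],rcond=None);r=z[m]-A@c
  print(n,m.sum(),'slope x,y',c[:2].round(4),'z mean',z[m].mean().round(4),'x mean',x[m].mean().round(4),'res',r.std().round(4))
fit(ok&(abs(z)<.004)&(x>-.075)&(x<.075)&(y>-.14)&(y<.11),'plate')
H,S,V=cv2.split(cv2.cvtColor(a['color'],cv2.COLOR_RGB2HSV));red=((H<6)|(H>174))&(S>150)
fit(ok&red&(y<-.1)&(y>-.16)&(abs(x+.07)<.04)&(z>.04)&(z<.05),'pad')
fit(ok&~red&(abs(y+.132)<.006)&(x>-.05)&(x<.02)&(z>.034)&(z<.05),'bar')
b=dict(np.load('top.npz'))
r=ok&red&(y<-.1)&(y>-.16)&(z>.02)&(z<.06)&(abs(x+.07)<.04);print('pad x range',np.percentile(x[r],[2,98]),np.percentile(y[r],[2,98]))
E
```

```text
plate 1684 slope x,y [ 0.0004 -0.0004] z mean 0.0007 x mean 0.0204 res 0.0007
pad 77 slope x,y [-0.0693 -0.0274] z mean 0.0441 x mean -0.0693 res 0.0009
bar 72 slope x,y [-0.0429 -0.0369] z mean 0.0408 x mean -0.0142 res 0.0006
pad x range [-0.0850911  -0.05387652] [-0.14424665 -0.11775848]
```

The lever is latched at about 0.555 rad and rests there consistently after two full presses. The bottle is upright and still at y ≈ -4 mm, and the robot is clear. Handing in.

```bash
python3 -c "
from h import *
print(workorder.hand_in())"
```

```text
the job is handed in; nothing more can be done
None
```

The green bottle stands upright and released in the empty bay, the lever is down and staying down with the clamp pad slid up, and the job is handed in with no verdict returned; the lever rests at about 0.555 rad, estimated from depth images, only slightly above the 0.54 limit.

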